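Close and lock the filter-bay cover of a field analyser with its quarter-turn stud

ROBOT

A 6-joint arm with a two-finger parallel gripper is mounted at the origin on a cart in front of the work surface, level with it; the furniture and walls round the work are solid. World frame = base frame: x ahead of the robot, y to its left, z up, the work surface at z = 0. Lengths are in m, angles in rad, forces in N, time in s.
With the tool pointing down it reaches from about 0.3 to 0.85 m from the base axis. Payload 5.4 kg.
Tool frame: the origin (TCP) lies midway between the tips of the shut fingers; the grasp point (between the pads) lies 19 mm behind it; z points along the fingers, y is the direction in which the jaws open and shut (so a half turn about z gives the same grasp; the last joint's range is limited). The gripper opens to 85 mm and grips with 20 to 120 N. Pads are 22 mm wide; open, the fingers measure 114 mm over their backs; the gripper's body (76 mm by 85 mm) begins 54 mm behind the grasp point. The pads swing forward as they close: fully open they stand 13 mm farther back than shut.
Start: joints at [0.955, 0.158, 1.597, -0, 1.386, -0.21], TCP at [0.227, 0.528, 0.195] pointing down, gripper open.
Joint ranges: [-2.91, 2.91], [-0.94, 2.29], [0.18, 2.7], [-1.29, 4.43], [0.17, 2.64], [-3, 3]. Speed limits (rad/s): [2.57, 2.57, 3.14, 3.14, 3.14, 3.14].

INTERFACE

Orientations are given as a unit quaternion [x, y, z, w].
In Python, from bench import robot, vision, models gives the robot as it stands. The module is installed in compiled form; this text tells all that it offers.
- The arm moves only by the tool move_arm, never from a script. Its argument "commands" is a list of rows, each a list of 3 entries, a list of its own where there are three numbers: the shift along the tool's x, y, z in mm, then the turn about the tool's z in degrees, then the opening, from 0 (shut) to 1 (fully open). A call has 1 to 10 rows; each row is the pose to reach, as a shift and turn from the pose commanded when the call began, along the tool's axes at that moment; what a row does not reach only later rows make up. A row lasts 1/10 s, in which the tool goes at most 50 mm and 8.59 degrees, less where a joint would pass 70% of its speed; a pose out of reach is approached as far as the arm can. A call with a gripper value outside its range is refused whole. The fingers move at their own pace and stop on an object; the grip force is fixed at half the most. Time passes only in rows, so rows that repeat a pose let the fingers close. It gives the time, the measured TCP pose, the force and the opening at its end, in the units of the state.
- robot.sense(): the state, without advancing time (a new reading comes with each control period).
- vision.camera(name): name is "scene" or "side" or "wrist"; returns a dict with "color" (420x560x3 uint8, red, green, blue), "z_map" (420x560 float32, m along the optical axis (not along the pixel's ray), 0 where there is no reading), "fx", "fy", "cx", "cy" (pixels), "cam_to_world" (4x4, takes a point from camera to world coordinates). Camera axes: x right, y up, looking along -z (the intrinsics and any distortion apply to the point x, -y, -z); pixel columns grow to the right and rows downward; lengths in m; the calibration is good to about 2 mm. The wrist camera is an equidistant fisheye: a pixel r from the principal point sees the ray r / f radians off the axis. A picture is of the moment at which its call begins.
- robot.hand_in(): hands the job in, once; it reports no verdict.
Trained networks look in a picture, given as the dict that the camera call returned (one of the last four; its "shot" number tells which), for a name from the list of things; names that differ only in an ending like _2 or _b are one class to them, and where a whole thing is asked for, a point or a joint stands for the part that bears it (a point fixed in the world has none). Each returns a list of dicts, best first, with "confidence" (0 to 1); they miss things now and then, are a little off and sometimes report something else, mostly with a low value. They report only what shows in the picture. A call takes as long as a camera call.
- models.boxes_of(picture, query): "location" ([x, y, z] in m, in world coordinates, good to about 4 mm: the middle of the surface that is visible of it).
The state is a dict: "time": time; "joint_positions": joint angles; "dq": joint speeds; "joint_torque": joint torques, N m; "ee_pos": TCP position; "tool_rot": TCP orientation; "force": force on the tool from outside, world axes, zero at the start; "torque": the same for the moment, N m; "finger_gap": finger opening in m.
Only numpy, scipy, OpenCV 4.12 (cv2) and the standard library are available. Lean on these libraries where they do the work, as an engineer would, in place of code of your own. Each camera call takes 0.05 s, during which the arm holds its last target.

TASK

Close the open filter bay of the field analyser: set the loose cover squarely on the bay's rim, then press its wing-headed quarter-turn stud down against the spring and turn it a quarter turn clockwise (seen from above) until the cam catches, so that the head stays down and the cover is held on the rim when you let go. The cam slot under the cover may stand askew, so feel for it with gentle pressure and never force it; leave the other things on the bench where they are.

Things in the scene. Friction and masses are not known exactly. Their poses are not given: they have to be found in the camera images.
- analyser: Analyser, fixed: a box 170 (x) x 240 (y) x 62 mm (z), display and keys on the +y half of its deck, hose barbs on its front (-x). Origin: centre of its underside, at bench height; z up; yaw within 0.3 rad of the world's. The open filter bay with its raised rim lies on the -y half of the deck, centred 45 mm to -y of the origin.
- bay (a point): Centre of the top of the rim round the filter bay, 74 mm above the bench; axes as the analyser's. The rim stands 12 mm over the deck, measures 102 (x) x 78 mm (y) outside and has a 3 mm chamfer on its outer top edge.
- cam (a point): Centre of the upper face of the steel cam insert in the bay, 10 mm below bay; axes as the analyser's. Its slot, 7 mm wide, runs along x, but stands askew by up to 0.7 rad either way (not measured). Stops block turning anticlockwise from the slot and more than about 0.15 rad beyond the quarter turn. The insert itself shifts in its seat only above about 0.25 N m.
- cover: Loose bay cover, 0.23 to 0.36 kg with stud: inverted tray 110 (x) x 86 (y) mm, plate top at 14 mm, skirt 11 mm deep. Origin: centre of the skirt's lower edge; x along its long side, z up. Inside the skirt 104 x 80 mm: fits over the rim with 1 mm each side, long side along the analyser's x, either way round. Seated, its origin is 11 mm below bay. Starts flat on the bench.
- wing (a point): Centre of the stud's wing, the black bar by which stud and cover are gripped: 38 mm long (its x axis), 10 mm thick (y), 20 mm high (z). Unpressed it is 52 mm above the cover's origin, and starts within 0.25 rad of the cover's x axis. On the seated cover it is 41 mm above bay when unlocked and 32.5 mm when caught by the cam (29 mm if let go part-way through the turn).
- flange (a point): Centre of the top of the stud's flange (radius 21 mm, 5 mm thick), 10 mm below wing; fingertips gripping the wing can bear down on it. The stud slides 14 mm down to its stop against a spring (2.5 N plus 0.5 N per mm) and turns in the cover with 0.03 N m of friction, at most 1.1 rad anticlockwise and 2.7 rad clockwise of the cover's x axis.
- pin (a point): Centre of the stud's cross pin, 24 mm long, 4 mm square, parallel to the wing, 47.5 mm below wing. On the seated cover it meets the insert after 1.5 mm of pressing: within about 0.08 rad of the slot it drops through, else it is blocked. Pressed over 12 mm it is free to turn; after the quarter turn the released stud rises only to 8.5 mm below its free height, where the cam holds it.
- bench_timer: Small white bench timer, 58 x 66 x 19 mm, standing by; origin at the centre of its underside.
- vial_1: Vial with black cap, 25 x 25 x 48 mm, standing by; origin at the centre of its underside.
- vial_2: A second such vial, standing by; origin at the centre of its underside.
- stopper_1: Black rubber stopper, 23 x 23 x 22 mm, standing by; origin at the centre of its underside.

How it is judged:
By the outcome, as a careful person would: the job done as asked, in the order asked, and still so for the second after the job is handed in, with the robot touching nothing.
It also fails if it takes over 72 s, if anything falls off the work surface, if the arm or the gripper's body presses on something with over 40 N, if the wrist force passes 120 N, or if a joint passes its speed limit or range.

## Working session

There is one attempt and no reset: what is moved stays moved. The work goes in short steps, Python scripts to look and compute and a tool call to move; the robot and the scene stay as the last step left them, time stands still between calls to the robot, and variables do not carry over. Pictures are saved under pics/ and viewed, and the job is handed in when it is done.

Besides the shell and the picture viewer there is one more tool, called in YAML: its name, and indented under it one key for each argument. move_arm: Moves the arm, as the interface text tells. Its arguments: {"type":"object","properties":{"commands":{"type":"array"}},"required":["commands"]}

```bash
mkdir -p pics; python3 - <<'E'
from bench import robot, vision, models
import cv2, numpy as np, pickle
print(robot.sense())
for n in ["scene","side"]:
    p=vision.camera(n)
    cv2.imwrite(f"pics/{n}0.png",cv2.cvtColor(p["color"],cv2.COLOR_RGB2BGR))
    pickle.dump(p,open(f"{n}0.pkl","wb"))
    print(n,p["fx"],p["fy"],p["cx"],p["cy"],p["cam_to_world"].round(3).tolist())
    for q in ["analyser","cover","wing","bench_timer","vial_1","stopper_1"]:
        for d in models.boxes_of(p,q)[:3]: print(q,d)
E
```

```text
{'time': 0.0, 'joint_positions': array([ 9.54897485e-01,  1.59074384e-01,  1.59822743e+00, -5.82408627e-06,
        1.38617815e+00, -2.10078935e-01]), 'dq': array([ 2.54341852e-04, -1.17874068e-04, -9.25860656e-04, -1.56702874e-03,
       -5.83492644e-05,  2.28805018e-03]), 'joint_torque': array([-7.82080788e-04, -3.96018255e+01, -3.31427479e+01, -3.79878193e-04,
        8.53535836e-03,  8.57247670e-06]), 'ee_pos': array([0.2266141 , 0.52774245, 0.19360512]), 'tool_rot': array([ 2.01519818e-01,  9.79483983e-01, -8.65465221e-04, -3.76112869e-04]), 'force': array([0.46891764, 0.75401535, 0.58030739]), 'torque': array([ 0.01370721, -0.04596619, -0.0009454 ]), 'finger_gap': 0.08562647518077206}
scene 536.9062252378473 536.9062252378473 278.01411130565026 210.0491862350174 [[0.855, 0.2, -0.479, -0.134], [-0.519, 0.334, -0.787, -1.228], [0.003, 0.921, 0.389, 0.629], [0.0, 0.0, 0.0, 1.0]]
analyser {'location': [0.513, 0.0652, 0.0573], 'confidence': 0.64}
cover {'location': [0.4564, -0.2885, 0.0169], 'confidence': 0.77}
wing {'location': [0.4699, -0.2827, 0.0366], 'confidence': 0.5}
bench_ti
[... 299 characters left out ...]
3, -0.109], [-0.555, 0.529, -0.642, -1.047], [0.02, 0.78, 0.626, 0.962], [0.0, 0.0, 0.0, 1.0]]
analyser {'location': [0.5124, 0.093, 0.0622], 'confidence': 0.85}
cover {'location': [0.459, -0.2868, 0.0134], 'confidence': 0.88}
cover {'location': [0.6185, -0.3414, 0.0344], 'confidence': 0.66}
wing {'location': [0.4671, -0.2797, 0.0441], 'confidence': 0.69}
bench_timer {'location': [0.4652, -0.2812, 0.0411], 'confidence': 0.7}
bench_timer {'location': [0.387, -0.083, 0.0162], 'confidence': 0.65}
vial_1 {'location': [0.6174, -0.3401, 0.0331], 'confidence': 0.75}
vial_1 {'location': [0.5155, 0.0956, 0.0616], 'confidence': 0.23}
stopper_1 {'location': [0.3726, -0.4589, 0.023], 'confidence': 0.59}
```

View pics/scene0.png

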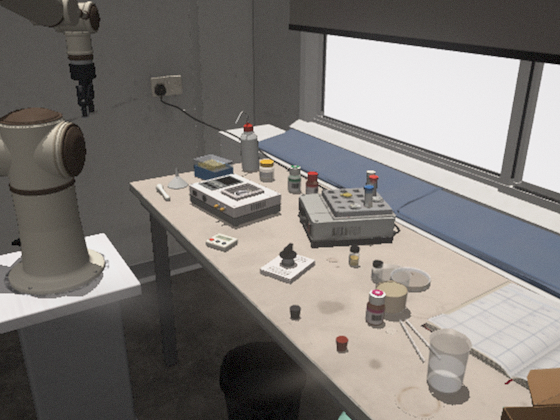

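View pics/side0.png

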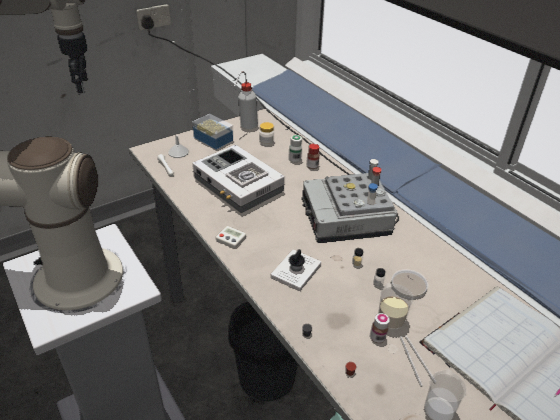

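```bash
cat > h.py <<'E'
from bench import robot, vision, models
import cv2, numpy as np
from scipy.spatial.transform import Rotation as R
def shot(n,f=None):
    p=vision.camera(n)
    if f: cv2.imwrite(f"pics/{f}.png",cv2.cvtColor(p["color"],cv2.COLOR_RGB2BGR))
    return p
def cloud(p,fish=False):
    z=p["z_map"]; h,w=z.shape
    u,v=np.meshgrid(np.arange(w),np.arange(h))
    a=(u-p["cx"])/p["fx"]; b=(v-p["cy"])/p["fy"]
    if fish:
        r=np.hypot(a,b); s=np.where(r>1e-6,np.tan(np.minimum(r,1.5))/np.maximum(r,1e-6),1); a=a*s;b=b*s
    P=np.stack([a*z,-b*z,-z,np.ones_like(z)],-1)
    W=P@p["cam_to_world"].T
    W=W[...,:3]; W[z<=0]=np.nan
    return W
def topdown(p,x0,x1,y0,y1,z,fish=True,s=0.0005):
    """ortho rectify at plane z; row -> -x (up = +x), col -> -y (right = -y)"""
    xs=np.arange(x1,x0,-s); ys=np.arange(y1,y0,-s)
    X,Y=np.meshgrid(xs,ys,indexing='ij')
    return cv2.remap(p["color"],*[m.astype(np.float32) for m in proj(p,np.stack([X,Y,np.full_like(X,z)],-1),fish)],cv2.INTER_LINEAR)
def proj(p,P,fish=True):
    T=np.linalg.inv(p["cam_to_world"])
    C=P@T[:3,:3].T+T[:3,3]
    x,y,z=C[...,0],-C[...,1],-C[...,2]
    if fish:
        r=np.hypot(x,y); th=np.arctan2(r,z); k=th/np.maximum(r,1e-9)
    else: k=1/z
    return p["cx"]+p["fx"]*x*k, p["cy"]+p["fy"]*y*k
def go(x,y,z,yaw=None):
    """print tool shift to reach world TCP xyz, jaw (tool y) axis direction yaw (mod pi)"""
    s=robot.sense(); r=R.from_quat(s["tool_rot"]); M=r.as_matrix()
    d=M.T@(np.array([x,y,z])-s["ee_pos"])*1000
    cy=np.arctan2(M[1,1],M[0,1])
    print("t",round(s["time"],2),"ee",s["ee_pos"].round(4),"jaw yaw",round(cy,4),"shift mm",d.round(1), "tz",M[:,2].round(4))
    if yaw is not None:
        t=(-(yaw-cy)+np.pi/2)%np.pi-np.pi/2
        print("turn deg",round(np.degrees(t),2),"q",s["joint_positions"].round(2))
E
python3 - <<'E'
from h import *
p=shot("wrist","w0")
print(p["fx"],p["cx"],p["cy"],p["cam_to_world"].round(3).tolist())
import pickle
p=pickle.load(open("side0.pkl","rb")); 
W=cloud(p)
m=(abs(W[...,2]-0.074)<0.004)&(W[...,0]<0.65)&(W[...,1]>-.1)&(W[...,1]<.25)
q=W[m];print(len(q),q.mean(0),q.min(0),q.max(0))
m=(abs(W[...,2]-0.062)<0.004)&(W[...,0]<0.7)&(W[...,0]>.35)&(W[...,1]>-.2)&(W[...,1]<.35)
q=W[m];print(len(q),q.mean(0),cv2.minAreaRect((q[:,:2]*1000).astype(np.float32)))
go(0.45,0.03,0.25)
E
```

```text
325.19226210127806 277.14654801531594 209.80845660943984 [[0.395, -0.876, -0.277, 0.157], [0.919, 0.377, 0.119, 0.56], [-0.0, -0.302, 0.953, 0.374], [0.0, 0.0, 0.0, 1.0]]
367 [0.27456325 0.00519192 0.07382781] [-0.06874641 -0.09793382  0.07000626] [0.6488655  0.20486971 0.07794674]
2012 [0.5313934  0.11828918 0.06250453] ((551.5989990234375, 26.4691162109375), (177.64002990722656, 454.0458068847656), 9.652832984924316)
t 0.75 ee [0.227  0.5283 0.1946] jaw yaw 1.165 shift mm [-401.6 -369.8  -55.4] tz [ 1.e-04  1.e-04 -1.e+00]
```

View pics/w0.png

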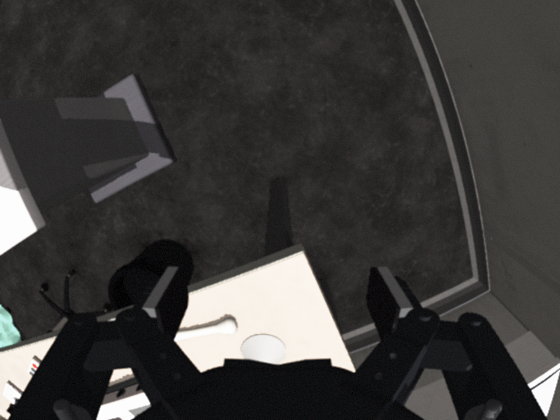

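move_arm:
  commands:
    - [[-40,-37,-6],0,1]
    - [[-80,-74,-12],0,1]
    - [[-120,-111,-18],0,1]
    - [[-160,-148,-25],0,1]
    - [[-200,-185,-30],0,1]
    - [[-240,-220,-40],0,1]
    - [[-280,-257,-45],0,1]
    - [[-320,-294,-50],0,1]
    - [[-360,-331,-55],0,1]
    - [[-402,-370,-55],0,1]

```text
time: 1.75
ee_pos: [0.431, 0.0728, 0.2485]
tool_rot: [0.202, 0.979, 0.0, 0.001]
force: [1.2, 0.0, 0.5]
finger_gap: 0.0854
```

```bash
python3 - <<'E'
from h import *
p=shot("wrist","w1")
go(0.45,0.03,0.25)
print(models.boxes_of(p,"cam"),models.boxes_of(p,"bay"))
print(p["cam_to_world"].round(3).tolist())
E
```

```text
t 1.8 ee [0.4337 0.0659 0.2485] jaw yaw 1.1581 shift mm [-29.4 -26.4  -1.2] tz [ 0.0035 -0.0055 -1.    ]
[{'location': [0.519, 0.1235, 0.0632], 'confidence': 0.56}] [{'location': [0.5176, 0.1269, 0.0641], 'confidence': 0.77}]
[[0.395, -0.875, -0.279, 0.36], [0.919, 0.377, 0.12, 0.104], [0.001, -0.304, 0.953, 0.428], [0.0, 0.0, 0.0, 1.0]]
```

View pics/w1.png

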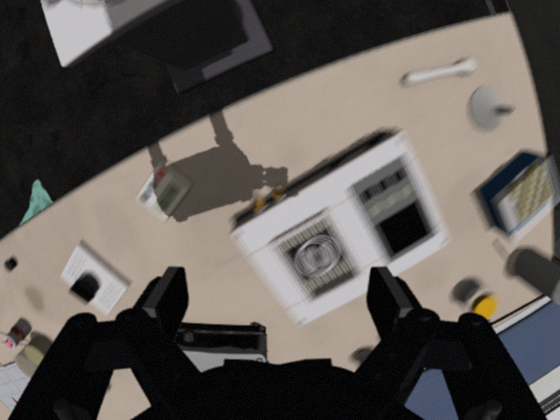

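```bash
python3 - <<'E'
from h import *
shot("wrist");shot("wrist");p=shot("wrist","w2")
import pickle; pickle.dump(p,open("w2.pkl","wb"))
go(0.45,0.03,0.25)
W=cloud(p,True)
# raster dims
t=topdown(p,0.36,0.66,-0.08,0.26,0.074); cv2.imwrite("pics/td_bay.png",cv2.cvtColor(t,cv2.COLOR_RGB2BGR)); print(t.shape)
t=topdown(p,0.36,0.56,-0.4,-0.18,0.014); cv2.imwrite("pics/td_cov.png",cv2.cvtColor(t,cv2.COLOR_RGB2BGR)); print(t.shape)
def reg(m):
    q=W[m]; c,s,a=cv2.minAreaRect((q[:,:2]*1000).astype(np.float32)); print(len(q),q[:,2].mean(),np.median(q[:,:2],0),c,s,a)
box=(W[...,0]>.38)&(W[...,0]<.65)&(W[...,1]>-.05)&(W[...,1]<.25)
import collections
print(np.histogram(W[box][:,2],bins=np.arange(0.0,0.1,.004)))
reg(box&(W[...,2]>.069)&(W[...,2]<.08)); reg(box&(W[...,2]>.056)&(W[...,2]<.08))
box=(W[...,0]>.36)&(W[...,0]<.56)&(W[...,1]>-.37)&(W[...,1]<-.2)
print(np.histogram(W[box][:,2],bins=np.arange(0.0,0.1,.004)))
reg(box&(W[...,2]>.007)&(W[...,2]<.02))
reg(box&(W[...,2]>.044)&(W[...,2]<.07))
E
```

```text
t 2.05 ee [0.4298 0.0757 0.2475] jaw yaw 1.1661 shift mm [-36.6 -34.1  -2.5] tz [-4.e-04  5.e-04 -1.e+00]
(601, 680, 3)
(401, 441, 3)
(array([ 5464,    32,   117,   250,   154,   117,    67,   708,   152,
         161,   226,   352,  1008,   651,   924, 16366,  1548,   474,
         795,     0,     0,     0,     0,     0]), array([0.   , 0.004, 0.008, 0.012, 0.016, 0.02 , 0.024, 0.028, 0.032,
       0.036, 0.04 , 0.044, 0.048, 0.052, 0.056, 0.06 , 0.064, 0.068,
       0.072, 0.076, 0.08 , 0.084, 0.088, 0.092, 0.096]))
1235 0.0726065943132731 [0.5304865  0.08791775] (541.7864379882812, 86.29953002929688) (103.75535583496094, 78.57910919189453) 8.48173999786377
20107 0.0627955525843813 [0.51767109 0.13871854] (540.2823486328125, 93.42953491210938) (171.4479217529297, 316.3255310058594) 8.711015701293945
(array([2048,   97,  129, 1835,   59,   55,   26,    6,    0,   26,  180,
         32,   48,   32,   57,   91,    0,    0,    0,    0,    0,    0,
          0,    0]), array([0.   , 0.004, 0.008, 0.012, 0.016, 0.02 , 0.024, 0.028, 0.032,
       0.036, 0.04 , 0.044, 0.048, 0.052, 0.056, 0.06 , 0.064, 0.068,
       0.072, 0.076, 0.08 , 0.084, 0.088, 0.092, 0.096]))
2046 0.01384420045375329 [ 0.46412663 -0.26089152] (471.70635986328125, -273.9727478027344) (110.4902572631836, 88.56643676757812) 24.401952743530273
260 0.055886903905448836 [ 0.47047261 -0.27103185] (469.2409362792969, -270.7008056640625) (38.02899932861328, 17.754066467285156) 38.21961212158203
```

View pics/td_bay.png

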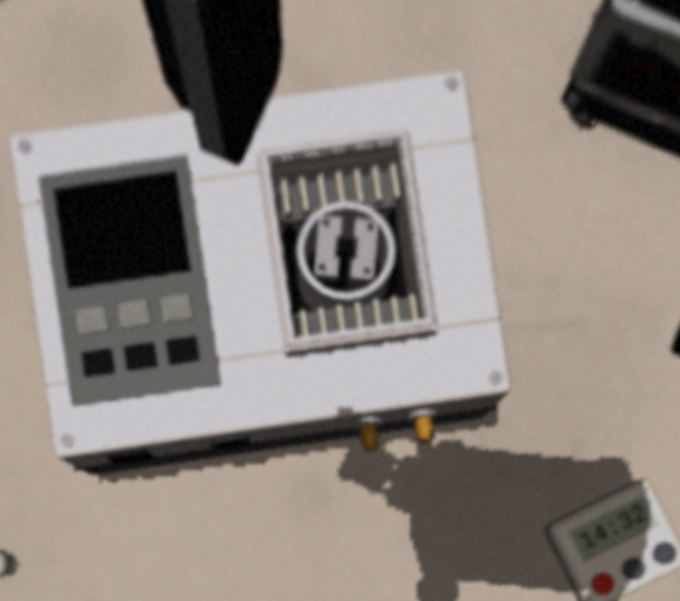

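View pics/td_cov.png

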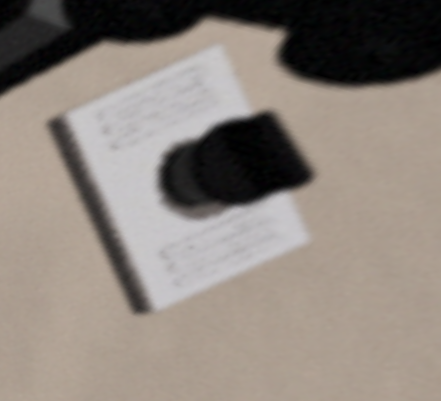

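```bash
python3 - <<'E'
from h import *
go(0.565,0.07,0.18)
E
```

```text
t 2.05 ee [0.4298 0.0757 0.2475] jaw yaw 1.1661 shift mm [-126.6   47.9   67.4] tz [-4.e-04  5.e-04 -1.e+00]
```

move_arm:
  commands:
    - [[-40,15,20],0,1]
    - [[-80,30,45],0,1]
    - [[-126,48,67],0,1]
    - [[-126,48,67],0,1]
    - [[-126,48,67],0,1]
    - [[-126,48,67],0,1]
    - [[-126,48,67],0,1]

```text
time: 2.75
ee_pos: [0.5649, 0.0699, 0.1829]
tool_rot: [0.201, 0.98, 0.0, 0.002]
force: [0.6, -0.4, -0.1]
finger_gap: 0.0856
```

```bash
python3 - <<'E'
from h import *
p=shot("wrist","w3")
import pickle; pickle.dump(p,open("w3.pkl","wb"))
t=topdown(p,0.47,0.61,0.02,0.16,0.074,s=.0002); cv2.imwrite("pics/td_bay2.png",cv2.cvtColor(t[::1,::1],cv2.COLOR_RGB2BGR)[:600,:700]); print(t.shape)
t=topdown(p,0.51,0.57,0.05,0.12,0.064,s=.0001); cv2.imwrite("pics/td_cam.png",cv2.cvtColor(t,cv2.COLOR_RGB2BGR)); print(t.shape)
W=cloud(p,True)
box=(W[...,0]>.46)&(W[...,0]<.62)&(W[...,1]>0.01)&(W[...,1]<.16)
q=W[box&(W[...,2]>.070)&(W[...,2]<.08)]; print(len(q),q[:,2].mean(),cv2.minAreaRect((q[:,:2]*1000).astype(np.float32)))
go(0.565,0.07,0.18,0)
E
```

```text
(700, 700, 3)
(600, 700, 3)
2326 0.072748082928756 ((541.84814453125, 86.3812026977539), (102.79352569580078, 78.58934020996094), 8.216387748718262)
t 2.8 ee [0.5649 0.0697 0.1829] jaw yaw 1.166 shift mm [0.1 0.3 2.9] tz [ 3.6e-03 -3.0e-04 -1.0e+00]
turn deg 66.8 q [-0.09  0.15  1.63 -0.    1.36 -1.26]
```

View pics/td_bay2.png

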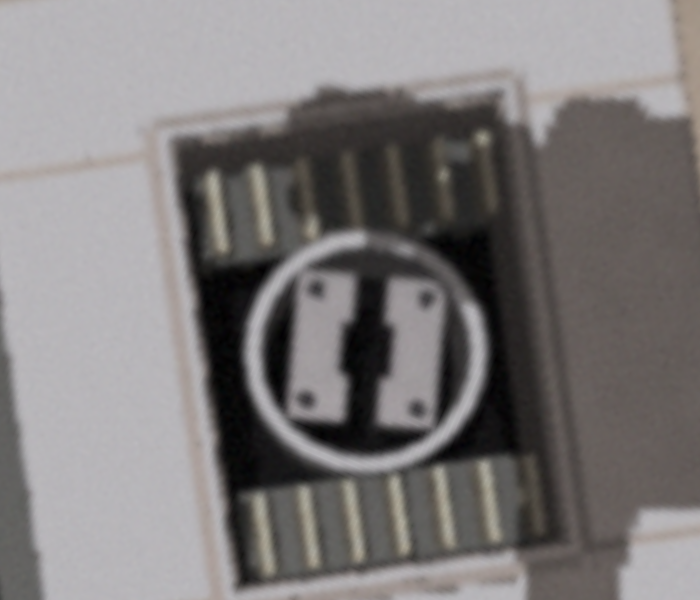

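View pics/td_cam.png

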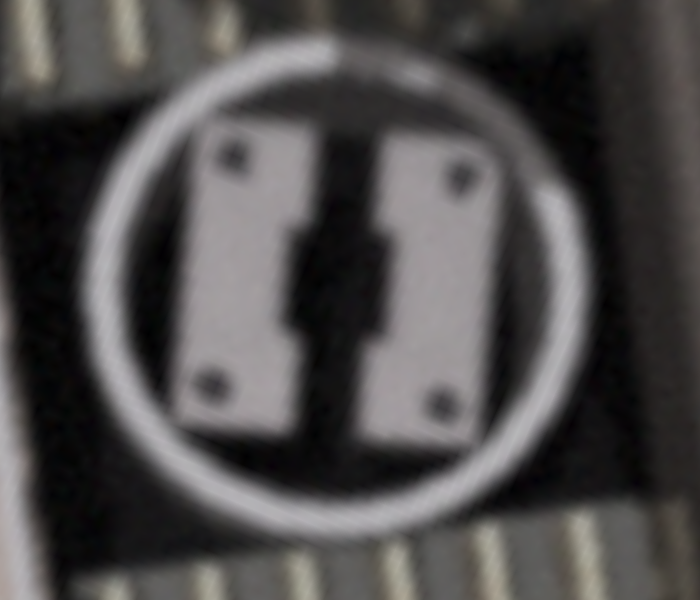

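move_arm:
  commands:
    - [[-8,-40,-10],-8,1]
    - [[-16,-80,-17],-16,1]
    - [[-24,-120,-17],-24,1]
    - [[-32,-160,-17],-32,1]
    - [[-40,-200,-17],-40,1]
    - [[-48,-240,-17],-48,1]
    - [[-56,-280,-17],-56,1]
    - [[-64,-326,-17],-61,1]
    - [[-64,-326,-17],-61,1]
    - [[-64,-326,-17],-61,1]

```text
time: 3.8
ee_pos: [0.4948, -0.2561, 0.1988]
tool_rot: [-0.322, 0.947, -0.001, 0.001]
force: [0.4, 0.4, -0.2]
finger_gap: 0.0854
```

move_arm:
  commands:
    - [[0,0,0],0,1]
    - [[0,0,0],0,1]
    - [[0,0,0],0,1]
    - [[0,0,0],0,1]

```text
time: 4.2
ee_pos: [0.4954, -0.2549, 0.1977]
tool_rot: [-0.324, 0.946, -0.0, 0.0]
force: [0.9, -0.1, -0.2]
finger_gap: 0.0856
```

```bash
python3 - <<'E'
from h import *
p=shot("wrist","w4")
import pickle; pickle.dump(p,open("w4.pkl","wb"))
t=topdown(p,0.40,0.54,-0.34,-0.2,0.062,s=.00025); cv2.imwrite("pics/td_cov2.png",cv2.cvtColor(t,cv2.COLOR_RGB2BGR)); print(t.shape)
W=cloud(p,True)
box=(W[...,0]>.36)&(W[...,0]<.57)&(W[...,1]>-.37)&(W[...,1]<-.18)
for a,b in((.008,.02),(.057,.068),(.036,.048)):
  q=W[box&(W[...,2]>a)&(W[...,2]<b)]; print(len(q),q[:,2].mean(),cv2.minAreaRect((q[:,:2]*1000).astype(np.float32)))
go(0.4717,-.274,0.044,np.radians(128.2))
print(models.boxes_of(p,"wing"))
E
```

```text
(560, 560, 3)
6001 0.014040395067241978 ((471.73291015625, -274.6571044921875), (110.06477355957031, 86.69219970703125), 24.59686279296875)
376 0.0613460436933316 ((471.305419921875, -274.41119384765625), (36.22747802734375, 10.854116439819336), 34.193695068359375)
848 0.04189076850702623 ((471.4152526855469, -275.1454772949219), (38.661529541015625, 40.82640838623047), 34.34451675415039)
t 4.25 ee [ 0.4953 -0.255   0.1976] jaw yaw 2.2306 shift mm [ 30.2  -0.5 153.6] tz [-0.  0. -1.]
turn deg -0.4 q [-0.69  0.11  1.64 -0.    1.39 -2.92]
[{'location': [0.4724, -0.2758, 0.0435], 'confidence': 0.89}, {'location': [0.4727, 0.0899, 0.0624], 'confidence': 0.29}]
```

View pics/td_cov2.png

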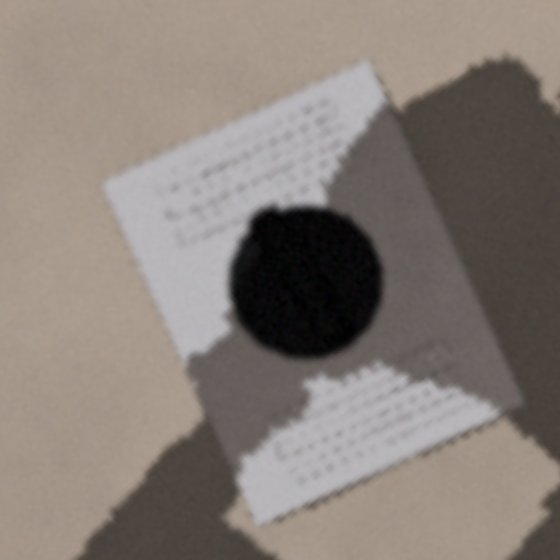

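View pics/w4.png

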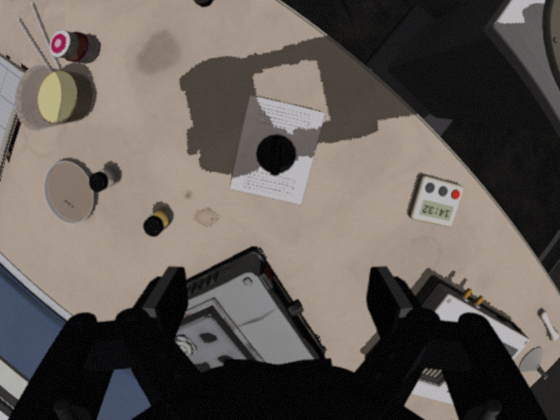

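move_arm:
  commands:
    - [[16,0,30],2,1]
    - [[31,-1,70],3.6,1]
    - [[31,-1,105],3.6,1]
    - [[31,-1,130],3.6,1]
    - [[31,-1,145],3.6,1]
    - [[31,-1,152],3.6,1]
    - [[31,-1,153],3.6,1]
    - [[31,-1,153],3.6,1]
    - [[31,-1,153],3.6,1]

```text
time: 5.2
ee_pos: [0.4722, -0.2762, 0.0461]
tool_rot: [-0.294, 0.956, -0.001, 0.001]
force: [-0.4, -0.3, -0.8]
finger_gap: 0.0854
```

```bash
python3 - <<'E'
from h import *
p=shot("wrist","w5"); shot("scene","s5"); print(robot.sense()["force"])
go(0.4715,-.2745,0.044,np.radians(124.2))
E
```

```text
[ 0.94361344 -0.30660269  0.59138253]
t 5.3 ee [ 0.4719 -0.2761  0.0458] jaw yaw 2.167 shift mm [-0.5  1.5  1.8] tz [ 0.0016 -0.0015 -1.    ]
turn deg -0.04 q [-0.75  0.25  1.8  -0.    1.08 -2.92]
```

View pics/w5.png

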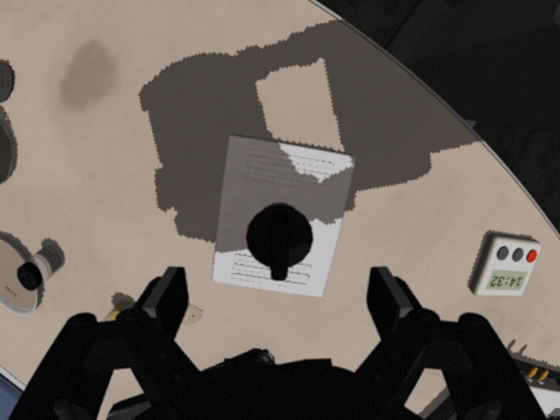

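move_arm:
  commands:
    - [[0,1,1],0,1]
    - [[0,1,1],0,0.5]
    - [[0,1,1],0,0]
    - [[0,1,1],0,0]
    - [[0,1,1],0,0]
    - [[0,1,1],0,0]
    - [[0,1,1],0,0]
    - [[0,1,1],0,0]
    - [[0,1,1],0,0]
    - [[0,1,1],0,0]

```text
time: 6.3
ee_pos: [0.4706, -0.2746, 0.0436]
tool_rot: [-0.294, 0.956, 0.0, 0.0]
force: [-0.1, -0.0, -0.8]
finger_gap: 0.0002
```

move_arm:
  commands:
    - [[0,0,0],0,0]
    - [[0,0,0],0,0]
    - [[0,0,0],0,0]
    - [[0,0,0],0,0]

```text
time: 6.7
ee_pos: [0.4706, -0.2746, 0.0436]
tool_rot: [-0.294, 0.956, 0.0, 0.0]
force: [0.8, -0.7, -0.3]
finger_gap: -0.0
```

```bash
python3 - <<'E'
from h import *
s=robot.sense(); print(s["force"],s["torque"],s["finger_gap"])
go(0.4715,-.2745,0.044,np.radians(124.2))
E
```

```text
[ 0.81887479 -0.67744217 -0.26359491] [-0.01975945  0.02938415 -0.00781363] -3.855931139061055e-05
t 6.7 ee [ 0.4706 -0.2746  0.0436] jaw yaw 2.1668 shift mm [-0.8 -0.4 -0.4] tz [ 0.  0. -1.]
turn deg -0.05 q [-0.75  0.25  1.81  0.    1.08 -2.92]
```

```bash
python3 - <<'E'
from h import *
p=shot("wrist","w6"); p2=shot("side","s6")
c=p2["color"][180:340,200:400]; cv2.imwrite("pics/s6c.png",cv2.cvtColor(cv2.resize(c,None,fx=4,fy=4,interpolation=cv2.INTER_CUBIC)[:600],cv2.COLOR_RGB2BGR))
E
```

```text
(no output)
```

View pics/w6.png

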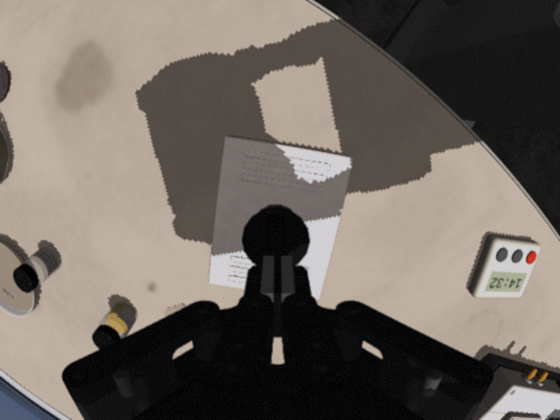

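View pics/s6c.png

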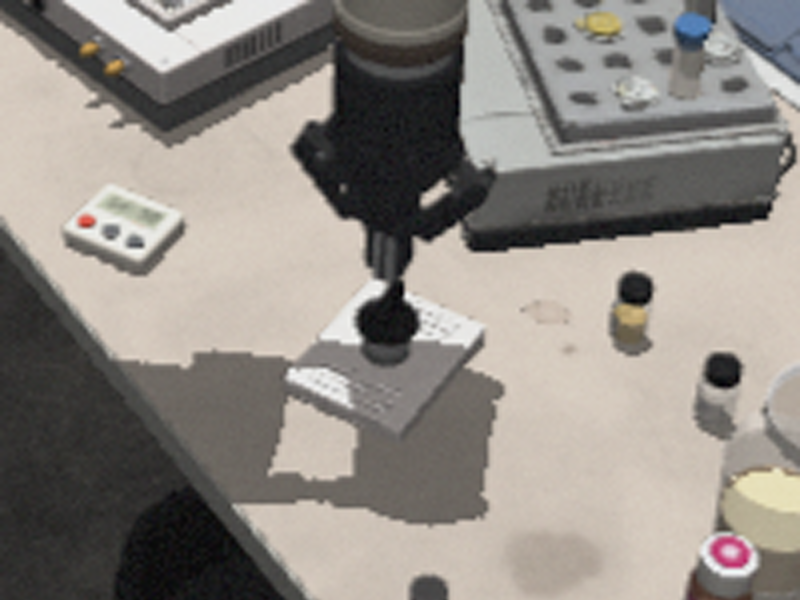

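```bash
python3 - <<'E'
from h import *
p=shot("wrist")
for P in ([.4706,-.2746,.0436],[.4706,-.2746,.0626],[.4715,-.2745,.042],[.4715,-.2745,.062],[.47,-.275,.1],[.47,-.275,.014]):
    print(P,[round(float(v),1) for v in proj(p,np.array(P))])
print(p["cam_to_world"].round(3).tolist())
W=cloud(p,True)
for v in range(200,330,8): print(v,W[v,278].round(3),p["z_map"][v,278].round(3))
p=shot("side")
for P in ([.4706,-.2746,.0436],[.4706,-.2746,.0626],[.4715,-.2745,.014]):
    print(P,[round(float(v),1) for v in proj(p,np.array(P),False)])
E
```

```text
[0.4706, -0.2746, 0.0436] [276.7, 240.7]
[0.4706, -0.2746, 0.0626] [276.6, 254.3]
[0.4715, -0.2745, 0.042] [276.0, 240.9]
[0.4715, -0.2745, 0.062] [275.8, 255.2]
[0.47, -0.275, 0.1] [276.5, 289.1]
[0.47, -0.275, 0.014] [276.7, 222.8]
[[-0.561, -0.789, -0.25, 0.407], [0.828, -0.535, -0.169, -0.317], [0.0, -0.302, 0.953, 0.223], [0.0, 0.0, 0.0, 1.0]]
200 [ 0.456 -0.283  0.015] 0.216
208 [ 0.454 -0.285  0.04 ] 0.192
216 [ 0.455 -0.284  0.051] 0.181
224 [ 0.456 -0.284  0.061] 0.172
232 [ 0.46  -0.281  0.062] 0.172
240 [ 0.463 -0.279  0.062] 0.174
248 [ 0.467 -0.276  0.063] 0.174
256 [ 0.462 -0.28   0.085] 0.151
264 [ 0.462 -0.279  0.093] 0.144
272 [ 0.462 -0.279  0.1  ] 0.137
280 [ 0.462 -0.28   0.108] 0.13
288 [ 0.462 -0.279  0.113] 0.124
296 [ 0.464 -0.279  0.117] 0.121
304 [ 0.465 -0.277  0.12 ] 0.12
312 [ 0.47  -0.274  0.117] 0.123
320 [ 0.473 -0.272  0.118] 0.124
328 [ 0.476 -0.27   0.118] 0.126
[0.4706, -0.2746, 0.0436] [295.8, 258.9]
[0.4706, -0.2746, 0.0626] [296.1, 253.4]
[0.4715, -0.2745, 0.014] [295.6, 267.2]
```

```bash
python3 - <<'E'
from h import *
p=shot("wrist"); c=p["color"][190:340,180:380]
c=np.clip((c/255.)**.45*255,0,255).astype(np.uint8)
q=shot("side"); d=q["color"][190:290,240:360]; d=np.clip((d/255.)**.5*255,0,255).astype(np.uint8)
cv2.imwrite("pics/z7.png",cv2.cvtColor(cv2.resize(c,None,fx=4,fy=4,interpolation=cv2.INTER_CUBIC),cv2.COLOR_RGB2BGR))
cv2.imwrite("pics/z7s.png",cv2.cvtColor(cv2.resize(d,None,fx=6,fy=6,interpolation=cv2.INTER_CUBIC),cv2.COLOR_RGB2BGR))
W=cloud(q)
for v in range(225,270,3): print(v,[ (W[v,u]).round(3).tolist() for u in (290,296,300)])
E
```

```text
225 [[0.449, -0.274, 0.164], [0.46, -0.283, 0.166], [0.463, -0.295, 0.173]]
228 [[0.45, -0.274, 0.154], [0.473, -0.265, 0.138], [0.463, -0.296, 0.164]]
231 [[0.451, -0.272, 0.143], [0.472, -0.268, 0.131], [0.465, -0.293, 0.152]]
234 [[0.455, -0.267, 0.128], [0.469, -0.273, 0.126], [0.466, -0.292, 0.141]]
237 [[0.536, -0.156, -0.001], [0.461, -0.283, 0.128], [0.469, -0.289, 0.128]]
240 [[0.526, -0.17, 0.003], [0.462, -0.283, 0.118], [0.473, -0.285, 0.113]]
243 [[0.52, -0.179, 0.002], [0.464, -0.281, 0.105], [0.474, -0.283, 0.102]]
246 [[0.512, -0.191, 0.003], [0.463, -0.282, 0.097], [0.473, -0.286, 0.095]]
249 [[0.509, -0.195, -0.003], [0.464, -0.283, 0.087], [0.529, -0.214, 0.002]]
252 [[0.492, -0.219, 0.013], [0.472, -0.272, 0.064], [0.484, -0.273, 0.059]]
255 [[0.484, -0.231, 0.015], [0.467, -0.279, 0.062], [0.487, -0.27, 0.045]]
258 [[0.463, -0.26, 0.039], [0.461, -0.287, 0.062], [0.482, -0.277, 0.043]]
261 [[0.455, -0.271, 0.041], [0.465, -0.284, 0.047], [0.476, -0.286, 0.043]]
264 [[0.46, -0.265, 0.024], [0.46, -0.291, 0.044], [0.471, -0.293, 0.041]]
267 [[0.456, -0.271, 0.02], [0.465, -0.285, 0.027], [0.478, -0.284, 0.019]]
```

View pics/z7.png

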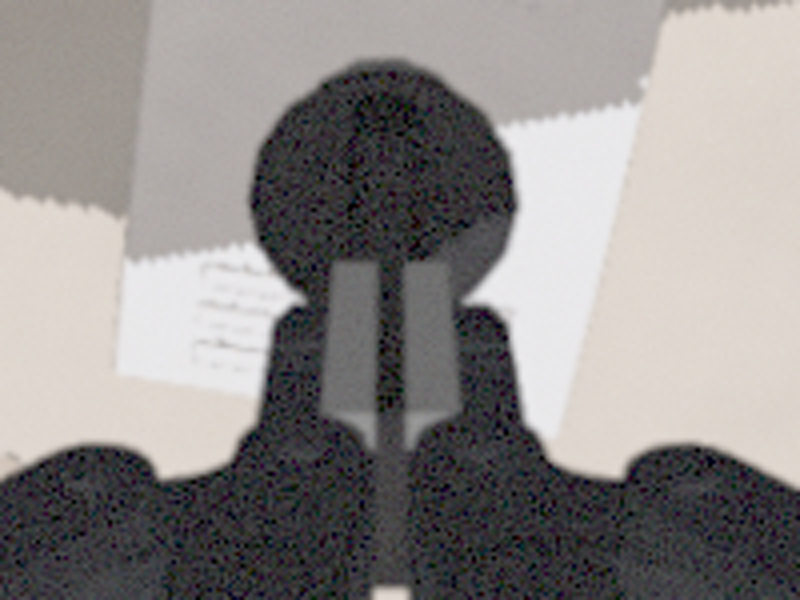

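View pics/z7s.png

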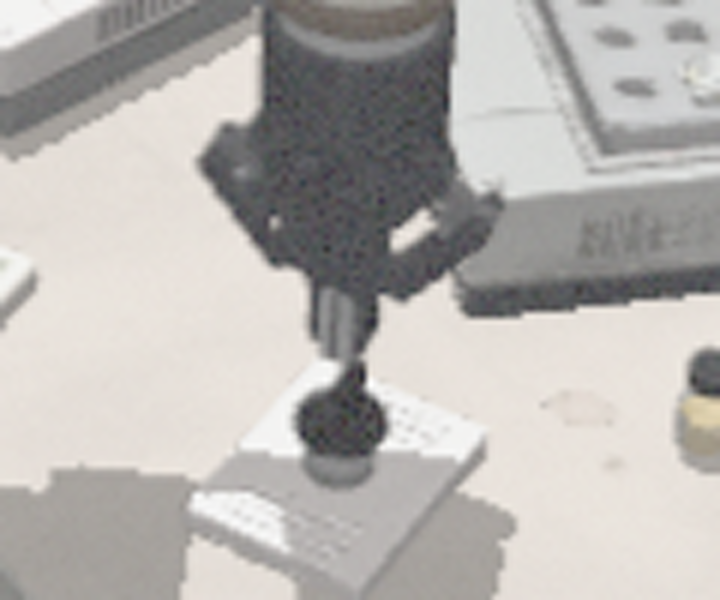

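```bash
python3 - <<'E'
from h import *
import pickle
for n in ("scene","side"):
    p=pickle.load(open(n+"0.pkl","rb"))
    for z in (.195,.208,.235): print(n,z,[round(float(v),1) for v in proj(p,np.array([.227,.528,z]),False)])
    c=p["color"][10:130,30:150]; c=np.clip((c/255.)**.45*255,0,255).astype(np.uint8)
    cv2.imwrite(f"pics/st_{n}.png",cv2.cvtColor(cv2.resize(c,None,fx=5,fy=5,interpolation=cv2.INTER_CUBIC),cv2.COLOR_RGB2BGR))
    W=cloud(p)[:140,30:150]; q=W[(np.hypot(W[...,0]-.227,W[...,1]-.528)<.09)]; print(np.nanmin(q[:,2]),np.percentile(q[:,2],[1,3,5,10]))
s=robot.sense(); print(s["joint_positions"],s["ee_pos"])
p=shot("wrist"); W=cloud(p,True); q=W[(np.hypot(W[...,0]-.4706,W[...,1]+.2746)<.12)&(W[...,2]>.07)]; print(np.percentile(q[:,2],[0,1,3,5,10]))
p=pickle.load(open("w4.pkl","rb"));W=cloud(p,True); q=W[(np.hypot(W[...,0]-.4953,W[...,1]+.255)<.08)&(W[...,2]>.15)]; print("open, ee .1976",np.percentile(q[:,2],[0,.2,1,3,5,10]))
E
```

```text
scene 0.195 [89.6, 129.6]
scene 0.208 [89.1, 125.6]
scene 0.235 [88.0, 117.3]
0.24128362588818675 [0.24841294 0.25929103 0.27188839 0.30023568]
side 0.195 [85.7, 102.0]
side 0.208 [84.8, 98.1]
side 0.235 [82.9, 90.1]
0.24535166608544845 [0.2514411  0.2611571  0.27178723 0.29903647]
[-7.50053975e-01  2.50750416e-01  1.80902674e+00 -8.95554370e-06
  1.08181616e+00 -2.91686764e+00] [ 0.47061814 -0.27460163  0.04360442]
[0.08207949 0.09333065 0.10578315 0.11746422 0.12921134]
open, ee .1976 [0.24680305 0.24946102 0.25413568 0.26150649 0.26801392 0.2829364 ]
```

View pics/st_side.png

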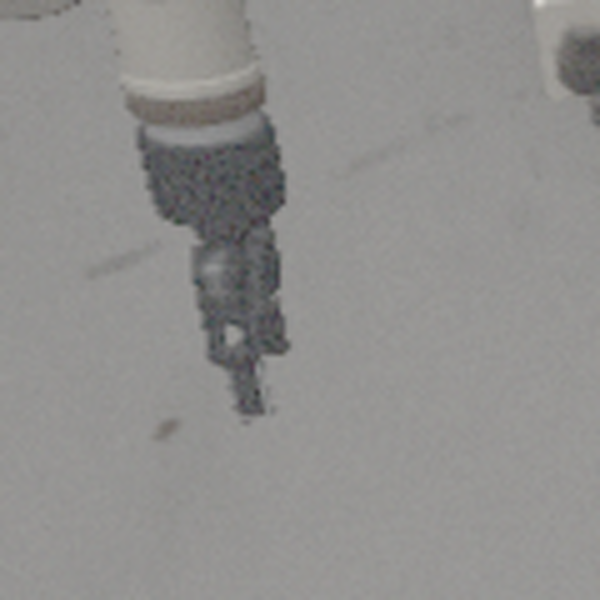

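move_arm:
  commands:
    - [[0,0,0],0,1]
    - [[0,0,0],0,1]
    - [[0,0,0],0,1]
    - [[0,0,0],0,1]
    - [[0,0,0],0,1]
    - [[0,0,10],0,1]
    - [[0,0,20],0,1]
    - [[0,0,30],0,1]
    - [[0,0,37],0,1]
    - [[0,0,37],0,1]

```text
time: 8.05
ee_pos: [0.4695, -0.2736, 0.0048]
tool_rot: [-0.294, 0.956, 0.001, -0.001]
force: [-0.8, 1.1, 0.2]
finger_gap: 0.0857
```

move_arm:
  commands:
    - [[0,0,0],0,0.5]
    - [[0,0,0],0,0]
    - [[0,0,0],0,0]
    - [[0,0,0],0,0]
    - [[0,0,0],0,0]
    - [[0,0,0],0,0]
    - [[0,0,0],0,0]
    - [[0,0,0],0,0]

```text
time: 8.85
ee_pos: [0.4708, -0.2748, 0.0069]
tool_rot: [-0.294, 0.956, -0.0, 0.0]
force: [-0.4, 0.1, 2.8]
finger_gap: 0.0087
```

```bash
python3 - <<'E'
from h import *
s=robot.sense(); print(s["force"],s["torque"],s["finger_gap"])
go(0.4715,-.2745,0.1,np.radians(124.2))
p=shot("wrist"); c=p["color"][190:340,180:380]
c=np.clip((c/255.)**.45*255,0,255).astype(np.uint8)
cv2.imwrite("pics/z8.png",cv2.cvtColor(cv2.resize(c,None,fx=4,fy=4,interpolation=cv2.INTER_CUBIC),cv2.COLOR_RGB2BGR))
E
```

```text
[-0.4186637   0.10152106  2.82947647] [-0.00702372  0.03372864 -0.00601347] 0.008703502310760404
t 8.85 ee [ 0.4708 -0.2748  0.0069] jaw yaw 2.1669 shift mm [ -0.7  -0.2 -93.1] tz [ 3.e-04 -3.e-04 -1.e+00]
turn deg -0.05 q [-0.75  0.31  1.82 -0.    1.01 -2.92]
```

View pics/z8.png

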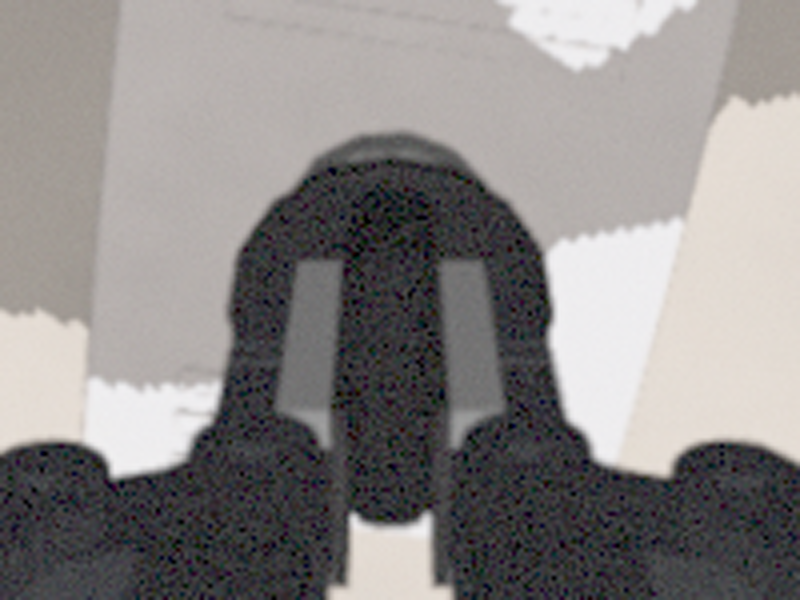

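move_arm:
  commands:
    - [[0,0,-10],0,0]
    - [[0,0,-30],0,0]
    - [[0,0,-60],0,0]
    - [[0,0,-90],0,0]
    - [[0,0,-120],0,0]
    - [[0,0,-140],0,0]
    - [[0,0,-140],0,0]
    - [[0,0,-140],0,0]
    - [[0,0,-140],0,0]
    - [[0,0,-140],0,0]

```text
time: 9.9
ee_pos: [0.4696, -0.2737, 0.1447]
tool_rot: [-0.294, 0.956, 0.002, -0.001]
force: [-0.1, -0.5, -2.4]
finger_gap: 0.0089
```

```bash
python3 - <<'E'
from h import *
s=robot.sense(); print(s["force"],s["torque"],s["finger_gap"])
go(0.5417,0.0864,0.147,np.radians(108))
p=shot("wrist","w9")
W=cloud(p,True)
c=s["ee_pos"]
box=(np.hypot(W[...,0]-c[0],W[...,1]-c[1])<.09)
pz=c[2]+.045-.052+.014
q=W[box&(abs(W[...,2]-pz)<.01)]; print(pz,len(q),np.median(q[:,2]),cv2.minAreaRect((q[:,:2]*1000).astype(np.float32)))
E
```

```text
[-0.05391167 -0.50458482 -2.39613706] [-0.03359245  0.03554639 -0.03764574] 0.008897219442130148
t 9.9 ee [ 0.4696 -0.2737  0.1447] jaw yaw 2.1668 shift mm [-261.8  257.6   -1.7] tz [-0.0026  0.0024 -1.    ]
turn deg 16.15 q [-0.75  0.12  1.74 -0.    1.28 -2.92]
0.15165496925525368 17060 0.15153852708780682 ((470.3143310546875, -272.8909912109375), (110.5967025756836, 86.76725006103516), 24.763402938842773)
```

View pics/w9.png

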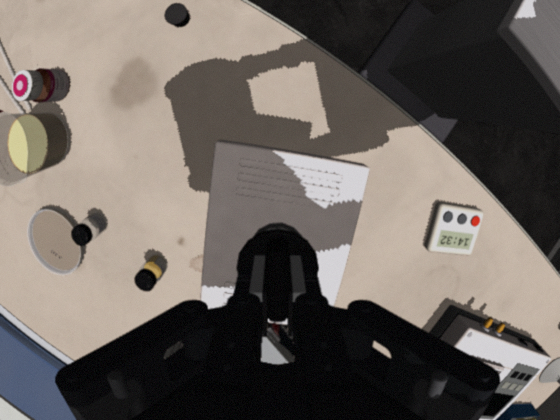

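move_arm:
  commands:
    - [[-15,15,-1],1,0]
    - [[-45,45,-2],3,0]
    - [[-80,79,-2],5,0]
    - [[-115,114,-2],7,0]
    - [[-150,148,-2],9,0]
    - [[-185,183,-2],11,0]
    - [[-215,212,-2],13,0]
    - [[-240,237,-2],15,0]
    - [[-255,252,-2],16,0]
    - [[-261,257.5,-2],16.5,0]

```text
time: 10.95
ee_pos: [0.5416, 0.0871, 0.1478]
tool_rot: [-0.155, 0.988, 0.0, -0.001]
force: [-1.6, -1.3, -2.5]
finger_gap: 0.0081
```

move_arm:
  commands:
    - [[0,0,0],0,0]
    - [[0,0,0],0,0]
    - [[0,0,0],0,0]
    - [[0,0,0],0,0]
    - [[0,0,0],0,0]

```text
time: 11.45
ee_pos: [0.5421, 0.0843, 0.1486]
tool_rot: [-0.153, 0.988, -0.0, 0.0]
force: [-0.4, -0.2, -3.2]
finger_gap: 0.0086
```

```bash
python3 - <<'E'
from h import *
s=robot.sense(); print(s["force"],s["torque"],s["finger_gap"])
go(0.5409,0.0858,0.09,np.radians(107.7))
p=shot("wrist","w10")
W=cloud(p,True)
c=s["ee_pos"]
box=(np.hypot(W[...,0]-c[0],W[...,1]-c[1])<.09)
pz=c[2]+.007
q=W[box&(abs(W[...,2]-pz)<.01)]; print(pz,len(q),np.median(q[:,2]),cv2.minAreaRect((q[:,:2]*1000).astype(np.float32)))
E
```

```text
[-0.43123338 -0.17631422 -3.21674786] [-0.01545607 -0.00071578  0.01828699] 0.008566799691013087
t 11.45 ee [0.5421 0.0843 0.1486] jaw yaw 1.8778 shift mm [ 0.7  1.8 58.6] tz [ 1.e-04 -1.e-04 -1.e+00]
turn deg -0.11 q [-0.07  0.13  1.72 -0.    1.29 -1.94]
0.15564833151188479 17033 0.15552170991821754 ((542.458740234375, 85.09756469726562), (110.1597900390625, 86.48159790039062), 8.18184757232666)
```

View pics/w10.png

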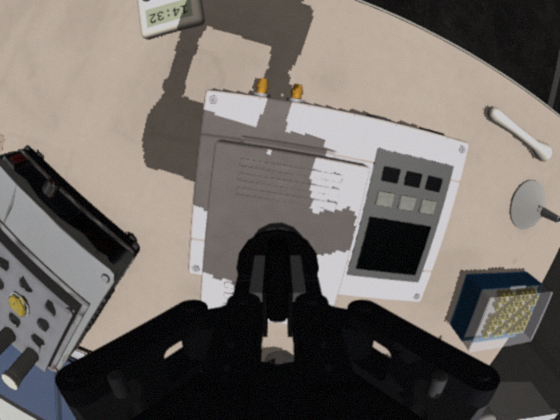

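move_arm:
  commands:
    - [[0.3,1.5,10],0,0]
    - [[0.3,1.5,25],0,0]
    - [[0.3,1.5,40],0,0]
    - [[0.3,1.5,52],0,0]
    - [[0.3,1.5,58],0,0]
    - [[0.3,1.5,60],0,0]
    - [[0.3,1.5,60],0,0]
    - [[0.3,1.5,60],0,0]
    - [[0.3,1.5,60],0,0]

```text
time: 12.4
ee_pos: [0.542, 0.0863, 0.0894]
tool_rot: [-0.153, 0.988, -0.0, 0.001]
force: [-0.7, -0.4, -3.0]
finger_gap: 0.0085
```

```bash
python3 - <<'E'
from h import *
s=robot.sense(); print(s["force"],s["torque"],s["finger_gap"])
go(0.5409,0.0858,0.07,np.radians(107.7))
p=shot("wrist","w11")
W=cloud(p,True)
c=s["ee_pos"]
box=(np.hypot(W[...,0]-c[0],W[...,1]-c[1])<.09)
pz=c[2]+.007
q=W[box&(abs(W[...,2]-pz)<.01)]; print(pz,len(q),np.median(q[:,2]),cv2.minAreaRect((q[:,:2]*1000).astype(np.float32)))
E
```

```text
[-0.69118162 -0.36230091 -3.00064135] [ 0.05399306 -0.02286832 -0.02627703] 0.00849650257601295
t 12.4 ee [0.542  0.0863 0.0894] jaw yaw 1.8789 shift mm [ 1.2 -0.2 19.4] tz [ 1.5e-03 -1.0e-04 -1.0e+00]
turn deg -0.05 q [-0.06  0.2   1.77  0.    1.17 -1.94]
0.09637662480844411 17036 0.09623648419219173 ((542.4449462890625, 87.20882415771484), (110.37727355957031, 86.77691650390625), 8.226872444152832)
```

move_arm:
  commands:
    - [[0.8,-0.6,2],0,0]
    - [[0.8,-0.6,4],0,0]
    - [[0.8,-0.6,6],0,0]
    - [[0.8,-0.6,8],0,0]
    - [[0.8,-0.6,10],0,0]
    - [[0.8,-0.6,11],0,0]
    - [[0.8,-0.6,12],0,0]
    - [[0.8,-0.6,13],0,0]
    - [[0.8,-0.6,14],0,0]
    - [[0.8,-0.6,14],0,0]

```text
time: 13.45
ee_pos: [0.5406, 0.0856, 0.0744]
tool_rot: [-0.153, 0.988, 0.0, -0.0]
force: [0.0, 0.5, -2.7]
finger_gap: 0.0086
```

```bash
cat > chk.py <<'E'
from h import *
s=robot.sense(); print(s["force"].round(2),s["torque"].round(3),s["finger_gap"])
go(0.5409,0.0858,0.07,np.radians(107.7))
p=shot("wrist")
W=cloud(p,True)
c=s["ee_pos"]
box=(np.hypot(W[...,0]-c[0],W[...,1]-c[1])<.07)
z=W[...,2]; h=np.histogram(z[box],bins=np.arange(.055,.12,.001))
pz=h[1][np.argmax(h[0])]+.0005
q=W[box&(abs(z-pz)<.006)]; print("plate z",len(q),np.median(q[:,2]))
A=np.c_[q[:,:2]-c[:2],np.ones(len(q))]; print("tilt",np.linalg.lstsq(A,q[:,2],rcond=None)[0].round(4))
print(cv2.minAreaRect((q[:,:2]*1000).astype(np.float32)))
E
python3 chk.py
```

```text
[ 0.01  0.49 -2.68] [ 0.003 -0.038  0.001] 0.008619628977482552
t 13.45 ee [0.5406 0.0856 0.0744] jaw yaw 1.8788 shift mm [-0.3  0.1  4.4] tz [-3.e-04  0.e+00 -1.e+00]
turn deg -0.05 q [-0.06  0.21  1.79  0.    1.14 -1.94]
plate z 16790 0.08134365098734497
tilt [-0.0013  0.0007  0.0813]
((541.1754150390625, 86.39439392089844), (110.4720687866211, 86.56322479248047), 8.218865394592285)
```

move_arm:
  commands:
    - [[0,0,1],0,0]
    - [[0,0,2],0,0]
    - [[0,0,3],0,0]
    - [[0,0,4],0,0]
    - [[0,0,5],0,0]
    - [[0,0,5],0,0]
    - [[0,0,5],0,0]

```text
time: 14.2
ee_pos: [0.5408, 0.0856, 0.07]
tool_rot: [-0.153, 0.988, -0.0, -0.0]
force: [-2.8, -0.4, 0.9]
finger_gap: 0.0085
```

```bash
python3 chk.py
```

```text
[-2.76 -0.37  0.94] [-0.001  0.425  0.035] 0.00851109784054821
t 14.2 ee [0.5408 0.0856 0.07  ] jaw yaw 1.8789 shift mm [-0.2  0.2  0. ] tz [-0.e+00 -1.e-04 -1.e+00]
turn deg -0.05 q [-0.06  0.22  1.79 -0.    1.14 -1.94]
plate z 16823 0.0769722591114464
tilt [-0.0007 -0.0002  0.077 ]
((541.1309204101562, 86.52070617675781), (110.23626708984375, 86.59188079833984), 8.239022254943848)
```

move_arm:
  commands:
    - [[0.4,0,0],3,0]
    - [[0.4,0,0],6,0]
    - [[0.4,0,0],9,0]
    - [[0.4,0,0],12,0]
    - [[0.4,0,0],15,0]
    - [[0.4,0,0],18,0]
    - [[0.4,0,0],21,0]
    - [[0.4,0,0],22.7,0]
    - [[0.4,0,0],22.7,0]
    - [[0.4,0,0],22.7,0]

```text
time: 15.25
ee_pos: [0.5408, 0.0855, 0.0699]
tool_rot: [0.044, 0.999, 0.0, 0.0]
force: [-1.6, -0.1, 3.0]
finger_gap: 0.0083
```

```bash
python3 chk.py
```

```text
[-1.6  -0.14  2.97] [ 0.15   0.108 -0.048] 0.008317332313198762
t 15.25 ee [0.5408 0.0855 0.0699] jaw yaw 1.4833 shift mm [-0.1  0.3 -0.1] tz [ 9.e-04  2.e-04 -1.e+00]
turn deg -22.71 q [-0.06  0.22  1.79  0.    1.13 -1.55]
plate z 16933 0.07697635479736203
tilt [ 0.0005 -0.      0.077 ]
((541.0933837890625, 86.46355438232422), (110.28543090820312, 86.735595703125), 8.422096252441406)
```

move_arm:
  commands:
    - [[0,0,0.5],0,0]
    - [[0,0,1],0,0]
    - [[0,0,1.5],0,0]
    - [[0,0,2],0,0]
    - [[0,0,2.5],0,0]
    - [[0,0,3],0,0]
    - [[0,0,3],0,0]

```text
time: 16.0
ee_pos: [0.5407, 0.0855, 0.0668]
tool_rot: [0.044, 0.999, 0.0, 0.0]
force: [1.7, 2.5, 4.3]
finger_gap: 0.0085
```

```bash
python3 chk.py
```

```text
[1.69 2.48 4.25] [ 0.421 -0.105  0.028] 0.008479866746956161
t 16.0 ee [0.5407 0.0855 0.0668] jaw yaw 1.4826 shift mm [-0.2  0.3 -3.2] tz [ 8.e-04  2.e-04 -1.e+00]
turn deg -22.75 q [-0.06  0.22  1.79  0.    1.13 -1.55]
plate z 17331 0.07697744126113779
tilt [-0.     -0.0008  0.077 ]
((541.2911376953125, 86.414794921875), (110.57184600830078, 86.5339126586914), 8.334397315979004)
```

move_arm:
  commands:
    - [[0,0,1.5],0,0]
    - [[0,0,3],0,0]
    - [[0,0,4.5],0,0]
    - [[0,0,6],0,0]
    - [[0,0,7],0,0]
    - [[0,0,8],0,0]
    - [[0,0,9],0,0]
    - [[0,0,10],0,0]
    - [[0,0,10],0,0]

```text
time: 16.95
ee_pos: [0.5407, 0.0855, 0.0572]
tool_rot: [0.044, 0.999, 0.0, 0.0]
force: [-0.2, 2.7, 8.4]
finger_gap: 0.0084
```

```bash
python3 chk.py
```

```text
[-0.2   2.66  8.37] [0.457 0.126 0.007] 0.008418698351383041
t 16.95 ee [0.5407 0.0855 0.0572] jaw yaw 1.4827 shift mm [ -0.1   0.3 -12.8] tz [ 7.e-04  1.e-04 -1.e+00]
turn deg -22.75 q [-0.06  0.24  1.8   0.    1.11 -1.55]
plate z 18408 0.07697227315892076
tilt [ 0.0001 -0.0004  0.077 ]
((541.4595336914062, 86.37140655517578), (110.81885528564453, 86.41627502441406), 8.215014457702637)
```

move_arm:
  commands:
    - [[0,0,0.5],0,0]
    - [[0,0,0.5],4,0]
    - [[0,0,0.5],8,0]
    - [[0,0,0.5],12,0]
    - [[0,0,0.5],16,0]
    - [[0,0,0.5],20,0]
    - [[0,0,0.5],24,0]

```text
time: 17.7
ee_pos: [0.5408, 0.0855, 0.0569]
tool_rot: [0.252, 0.968, 0.0, 0.0]
force: [-1.1, 2.5, 8.9]
finger_gap: 0.0084
```

```bash
python3 chk.py
```

```text
[-1.06  2.54  8.87] [0.419 0.25  0.06 ] 0.008440744891081816
t 17.7 ee [0.5408 0.0855 0.0569] jaw yaw 1.061 shift mm [  0.    0.3 -13.1] tz [ 8.e-04  0.e+00 -1.e+00]
turn deg -46.91 q [-0.06  0.24  1.8   0.    1.11 -1.13]
plate z 19392 0.07698776114252182
tilt [-0.0001 -0.0017  0.077 ]
((541.1456298828125, 86.45687103271484), (109.98881530761719, 86.47863006591797), 8.164566040039062)
```

Turning freely (0.06 N m). Continue to 90°.

move_arm:
  commands:
    - [[0,0,0],5,0]
    - [[0,0,0],10,0]
    - [[0,0,0],15,0]
    - [[0,0,0],20,0]
    - [[0,0,0],25,0]
    - [[0,0,0],30,0]
    - [[0,0,0],35,0]
    - [[0,0,0],40,0]
    - [[0,0,0],45,0]
    - [[0,0,0],50,0]

```text
time: 18.75
ee_pos: [0.5407, 0.0855, 0.0569]
tool_rot: [0.638, 0.77, 0.0, 0.0]
force: [-1.3, 1.9, 8.5]
finger_gap: 0.0084
```

```bash
python3 chk.py
```

```text
[-1.3   1.89  8.48] [0.408 0.239 0.049] 0.00838649960216018
t 18.75 ee [0.5407 0.0855 0.0569] jaw yaw 0.1876 shift mm [  0.3   0.2 -13.1] tz [ 7.e-04  0.e+00 -1.e+00]
turn deg 83.05 q [-0.06  0.24  1.8   0.    1.11 -0.25]
plate z 19367 0.07703034638655995
tilt [ 0.0018 -0.0125  0.0772]
((541.402587890625, 87.02445220947266), (111.03873443603516, 85.81487274169922), 8.213193893432617)
```

move_arm:
  commands:
    - [[0,0,0],4,0]
    - [[0,0,0],8,0]
    - [[0,0,0],12,0]
    - [[0,0,0],15,0]
    - [[0,0,0],17,0]
    - [[0,0,0],18,0]
    - [[0,0,0],18,0]

```text
time: 19.5
ee_pos: [0.5408, 0.0855, 0.0569]
tool_rot: [0.749, 0.662, 0.0, 0.0]
force: [-1.6, 2.0, 8.0]
finger_gap: 0.0088
```

```bash
python3 chk.py
```

```text
[-1.6   2.03  7.97] [ 0.413  0.185 -0.018] 0.008812278895018986
t 19.5 ee [0.5408 0.0855 0.0569] jaw yaw -0.1235 shift mm [  0.3   0.1 -13.1] tz [ 7.e-04  0.e+00 -1.e+00]
turn deg 65.23 q [-0.06  0.24  1.8   0.    1.11  0.06]
plate z 19518 0.07702868281078566
tilt [ 0.     -0.0099  0.0772]
((541.2922973632812, 86.6763687133789), (110.45108032226562, 86.65999603271484), 8.154869079589844)
```

move_arm:
  commands:
    - [[0,0,-1],0,0]
    - [[0,0,-2],0,0]
    - [[0,0,-3],0,0]
    - [[0,0,-4],0,0]
    - [[0,0,-4.5],0,0]
    - [[0,0,-4.5],0,0]
    - [[0,0,-4.5],0,0]

```text
time: 20.25
ee_pos: [0.5407, 0.0855, 0.0611]
tool_rot: [0.749, 0.662, 0.0, 0.0]
force: [-0.5, 2.5, 6.5]
finger_gap: 0.0083
```

```bash
python3 chk.py
```

```text
[-0.48  2.46  6.53] [ 0.416  0.015 -0.004] 0.008290526724711405
t 20.25 ee [0.5407 0.0855 0.0611] jaw yaw -0.1232 shift mm [ 0.3  0.2 -8.9] tz [ 7.e-04  1.e-04 -1.e+00]
turn deg 65.24 q [-0.06  0.23  1.79  0.    1.12  0.06]
plate z 19057 0.07703431298635088
tilt [-0.0004 -0.0088  0.0772]
((541.4033813476562, 86.56053161621094), (110.18544006347656, 86.56369018554688), 8.467643737792969)
```

move_arm:
  commands:
    - [[0,0,-0.5],0,0]
    - [[0,0,-0.8],0,0]
    - [[0,0,-0.8],0,0]

```text
time: 20.6
ee_pos: [0.5407, 0.0855, 0.0616]
tool_rot: [0.749, 0.662, 0.0, 0.0]
force: [1.1, 3.3, 4.8]
finger_gap: 0.0082
```

```bash
python3 chk.py
```

```text
[1.13 3.28 4.82] [ 0.469 -0.173  0.051] 0.008187856772446805
t 20.6 ee [0.5407 0.0855 0.0616] jaw yaw -0.1232 shift mm [ 0.4  0.2 -8.4] tz [ 7.e-04  1.e-04 -1.e+00]
turn deg 65.24 q [-0.06  0.23  1.79  0.    1.12  0.06]
plate z 19021 0.07703712997554102
tilt [-0.0002 -0.0084  0.0772]
((541.1851196289062, 86.72895812988281), (110.75820922851562, 86.63004302978516), 8.32835578918457)
```

move_arm:
  commands:
    - [[0,0,-0.5],0,0]
    - [[0,0,-1],0,0]
    - [[0,0,-1],0,0]

```text
time: 20.95
ee_pos: [0.5406, 0.0855, 0.0617]
tool_rot: [0.749, 0.662, 0.0, 0.0]
force: [5.6, 3.6, -2.0]
finger_gap: 0.0083
```

```bash
python3 chk.py
```

```text
[ 5.61  3.6  -2.05] [ 0.548 -0.807 -0.029] 0.008285702044706977
t 20.95 ee [0.5406 0.0855 0.0617] jaw yaw -0.1232 shift mm [ 0.4  0.2 -8.3] tz [ 8.e-04  2.e-04 -1.e+00]
turn deg 65.24 q [-0.06  0.23  1.79  0.    1.12  0.06]
plate z 19001 0.0770320584077876
tilt [-0.0003 -0.0081  0.0771]
((541.4111328125, 86.62315368652344), (110.70893859863281, 86.5826187133789), 8.200942993164062)
```

move_arm:
  commands:
    - [[0,0,0.8],0,0]
    - [[0,0,0.8],0,0]
    - [[0,0,0.8],0,0.5]
    - [[0,0,0.8],0,1]
    - [[0,0,0.8],0,1]
    - [[0,0,0.8],0,1]
    - [[0,0,0.8],0,1]
    - [[0,0,0.8],0,1]
    - [[0,0,0.8],0,1]

```text
time: 21.9
ee_pos: [0.5403, 0.0854, 0.0616]
tool_rot: [0.749, 0.662, -0.0, -0.0]
force: [0.1, -0.8, 0.2]
finger_gap: 0.0852
```

move_arm:
  commands:
    - [[0,0,-10],0,1]
    - [[0,0,-30],0,1]
    - [[0,0,-60],0,1]
    - [[0,0,-100],0,1]
    - [[30,0,-120],0,1]
    - [[30,0,-120],0,1]
    - [[30,0,-120],0,1]
    - [[30,0,-120],0,1]
    - [[30,0,-120],0,1]

```text
time: 22.8
ee_pos: [0.5431, 0.1146, 0.1802]
tool_rot: [0.749, 0.662, -0.001, -0.001]
force: [-0.2, -0.6, 0.4]
finger_gap: 0.0855
```

```bash
python3 - <<'E'
from h import *
p=shot("wrist","w20"); W=cloud(p,True); s=robot.sense(); print(s["time"],s["ee_pos"],s["force"],s["finger_gap"])
box=(np.hypot(W[...,0]-.5413,W[...,1]-.0865)<.07)
for a,b in((.074,.082),(.088,.101),(.108,.125)):
  q=W[box&(W[...,2]>a)&(W[...,2]<b)]; print(len(q),np.median(q[:,2]) if len(q) else 0,cv2.minAreaRect((q[:,:2]*1000).astype(np.float32)) if len(q) else 0)
q=W[box&(W[...,2]>.074)&(W[...,2]<.082)]
A=np.c_[q[:,:2]-[.5413,.0865],np.ones(len(q))]; print("tilt",np.linalg.lstsq(A,q[:,2],rcond=None)[0].round(4))
shot("side","s20")
E
```

```text
22.85 [0.54320988 0.11460423 0.18032957] [ 0.1351608  -0.33722917 -0.23976349] 0.08542401554232923
8313 0.07701538300261862 ((541.220458984375, 86.61051940917969), (110.8538818359375, 86.84403228759766), 8.165681838989258)
1176 0.09641596553052886 ((542.0897827148438, 87.52999114990234), (39.93629837036133, 41.2101936340332), 82.92807006835938)
546 0.11592089642210268 ((541.4373779296875, 87.02072143554688), (38.15824508666992, 10.111327171325684), 83.29791259765625)
tilt [-0.     -0.0033  0.0771]
```

View pics/w20.png

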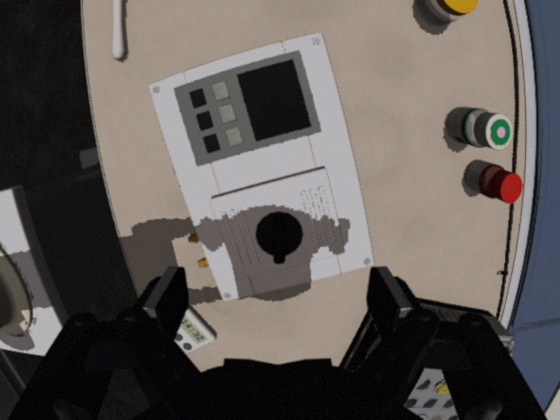

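View pics/s20.png

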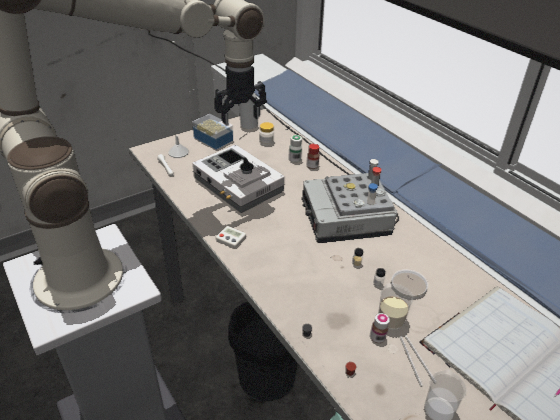

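```bash
python3 -c "
from bench import robot
print(robot.hand_in())"
```

```text
the job is handed in; nothing more can be done
None
```

The bay is closed: the cover sits squarely on the rim and the stud is caught by the cam. I handed the job in at about 23 s.

**What I did**
- I measured the bay and the slot with the wrist camera. The slot stood about 0.23 rad clockwise of the analyser's x axis.
- I gripped the cover by its wing, set it on the rim and turned the wing to the slot. The pin dropped through with about 4 N of force.
- I pressed about 13 mm (about 9 N), turned 92° clockwise with no more than 0.06 N m at the points I checked, eased up, and let go.

**Last checks, with the gripper clear**
- The plate top is level at 77 mm, which is the seated height. Its centre is within about 1 mm of the bay's and its yaw matches.
- The flange top is at 96.4 mm, against 96.5 mm expected when caught and 93 mm if let go part-way.
- In a light pull test before release, the stud stayed put while the force dropped about 7 N.
- In the side view the timer, vials and stopper look unmoved.

**What went wrong or disagreed**
- The first grasp closed on air. The fingertips stand about 35–38 mm higher than the reported TCP, as both cameras showed, so I lowered the gripper by that much and gripped on the second try. Nothing was disturbed.

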